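# Fill the crate, then gauge the marked cap

### The arm

A 6-joint arm with a two-finger parallel gripper is mounted at the origin on the work surface. World frame = base frame: x ahead of the robot, y to its left, z up, the work surface at z = 0. Lengths are in mm, angles in rad, forces in N, time in s.
With the tool pointing down it reaches from about 375 to 750 mm from the base axis. Payload 9 kg.
Tool frame: the origin (TCP) lies midway between the tips of the shut fingers; the grasp point (between the pads) lies 19 mm behind it (manip.tcp_to_grasp is the z of the grasp point in the tool frame, in mm); z points along the fingers, y is the line along which they close (so a half turn about z gives the same grasp; the last joint's range is limited). The gripper opens to 85 mm and grips with 20 to 120 N. Pads are 22 mm wide; open, the fingers measure 114 mm over their backs; the gripper's body (76 mm by 85 mm) begins 54 mm behind the grasp point. The pads swing forward as they close: fully open they stand 13 mm farther back than shut.
Start: joints at [1.007, 0.104, 0.097, 1.564, 0, 1.353], TCP at [203.375, 564.513, 231.331] pointing down, gripper open.
Joint ranges: [-2.99, 2.99], [-0.84, 1.86], [-1.1, 1.16], [-1.84, 2.11], [-1.51, 1.56], [-3.14, 3.14]. Speed limits (rad/s): [2.22, 2.22, 2.57, 3.14, 3.14, 3.14].

### API

Orientations are given as a unit quaternion [x, y, z, w].
In Python, from bench import manip gives the robot as it stands.
- The arm moves only by the shell command python3 inch.py [FORCE], which reads ROWS from standard input. ROWS is 1 to 8 rows, parted by semicolons, with the numbers parted by spaces; each row has 7 numbers: dx, dy, dz in cm, then a rotation vector rx, ry, rz in units of 0.2 rad, then the finger opening in mm; each row is the pose to reach, as a shift and turn from the pose commanded when the command began, along the tool's axes at that moment; what a row does not reach only later rows make up. A row lasts 1/12 s, in which the tool goes at most 41.7 mm and 0.125 rad, less where a joint would pass 70% of its speed; a pose out of reach is approached as far as the arm can. The fingers move at their own pace and stop on an object; FORCE is the grip in N (left out, the last holds). Time passes only in rows, so rows that do not move let the fingers close. It prints the time, the measured TCP pose, the force, the opening and the grip force at its end. Input that does not fit is refused with a message, and nothing moves.
- manip.observe(): the state, without advancing time (a new reading comes with each control period).
- manip.snapshot(name): name is "side" or "top"; returns the picture (420x560x3 uint8, red, green, blue); there is no depth.
- manip.camera_params(name): a dict with "intrinsics" (3x3 intrinsics, pixels), "k1" (the pictures are not rectified: a ray, as slopes to the right and down, at radius r is drawn at 1 + k1 r^2 times it, then the intrinsics apply), "rvec" (rotation vector, rad) and "tvec" (3), from world to camera coordinates, as OpenCV has them. Camera axes: x right, y down, z forward; pixel columns grow to the right and rows downward; lengths in mm; the calibration is good to about 2 mm. A picture is of the moment at which its call begins. camera_params takes no time and is no camera call.
- manip.job_done(): hands the job in; it is judged then, once.
The state is a dict: "t": time; "joint_pos": joint angles; "dq": joint speeds; "effort": joint torques, N m; "ee_pos": TCP position; "ee_rot": TCP orientation; "contact_force": force on the tool from outside, world axes, zero at the start; "torque": the same for the moment, N m; "finger_gap": finger opening in mm; "finger_force": force on a finger pad.
Only numpy, scipy, OpenCV 4.12 (cv2) and the standard library are available. Lean on these libraries where they do the work, as an engineer would, in place of code of your own. Each camera call takes 0.05 s, during which the arm holds its last target. There are 200 camera calls.

### The job

Stand the two loose white-capped juice bottles from the open bench upright on the floor of the crate's two empty cells, one in each, setting them down without dropping them, and let go. Then take the dial gauge out of its stand by its handle and, holding it upright, press its spring tip gently on the red dot of the marked bottle's cap until the tip is about half way in. Finish while holding it there, still and pressing; leave everything else where it is.

Things in the scene. Friction and masses are not known exactly. Their poses are not given: they have to be found in the camera images.
- marked_bottle: the loose bottle with a red dot on its cap: 200 ml juice bottle, 140 mm tall: yellow body 60 mm across up to 80 mm high, shoulder narrowing to 30 mm across at 104 mm, white screw cap 32 mm across from 112 to 140 mm high; about 0.25 kg. Origin: centre of its underside, z up
- plain_bottle: the loose bottle without a dot: 200 ml juice bottle, 140 mm tall: yellow body 60 mm across up to 80 mm high, shoulder narrowing to 30 mm across at 104 mm, white screw cap 32 mm across from 112 to 140 mm high; about 0.25 kg. Origin: centre of its underside, z up
- marked_bottle_captop (a point): centre of the red dot (14 mm across) on the flat top of the marked bottle's cap, 140 mm above the bottle's underside
- crate: blue crate fixed to the bench, 165 (x) by 245 (y) by 60 mm high, walls, dividers and floor 5 mm thick, 2 by 3 cells (2 along its x, 3 along its y) each 75 mm square inside, 80 mm centre to centre. Origin: centre of its underside; its yaw varies by up to 0.3 rad
- cell1: thin green disc (52 mm, look only) on the floor of one of the two empty cells. Origin: centre of that cell's floor, 5 mm above the bench
- cell2: thin green disc on the floor of the other empty cell, as cell1
- gauge: upright dial gauge, 0.11 kg, in its stand. Origin: end of its extended spring tip; z up its axis. Along z: brass tip 8 mm across, 0-13 mm; steel barrel 18 across, to 58; collar 32 across, 58-63, rests on the stand; round dial 40 across, 16 thick, 63-103; round orange handle 22 across, 103-155, gripped from above
- gauge_tip (a joint): how far the gauge's spring tip is pushed in, m: 0 fully out, 0.010 fully in. The spring starts at 1.6 N and grows by 0.4 N per mm (3.6 N at half way)
- gauge_point (a point): the end face of the gauge's spring tip, on the gauge's axis; moves with the tip
- stand: black block fixed to the bench, 75 by 75 by 65 mm high, with an upright through hole 23 mm wide in its middle holding the gauge's barrel (58 mm of gauge below its top; lift at least 60 mm to clear). Origin: centre of its underside
- bowl: steel bowl, 170 mm across, 60 mm high, bystander. Origin: centre of its underside
- cap_jar: amber jar, 70 mm across, 90 mm high, bystander. Origin: centre of its underside
- cap_tray: white tray of spare caps, 90 by 130 by 30 mm, bystander. Origin: centre of its underside
- brush: cleaning brush lying on the bench, bystander
- crated1: plain bottle already in its cell of the crate, same shape as the loose ones (140 mm tall), bystander. Origin: centre of its underside
- crated2: plain bottle already in its cell of the crate, same shape as the loose ones (140 mm tall), bystander. Origin: centre of its underside
- crated3: plain bottle already in its cell of the crate, same shape as the loose ones (140 mm tall), bystander. Origin: centre of its underside
- crated4: plain bottle already in its cell of the crate, same shape as the loose ones (140 mm tall), bystander. Origin: centre of its underside

How it is judged:
By the outcome, as a careful person would: the job done as asked, in the order asked, and still so for the second after the job is handed in, while the arm keeps its last pose, push and grip.
It also fails if it takes over 69 s, if anything falls off the work surface, if the arm or the gripper's body presses on something with over 40 N, if the wrist force passes 120 N, or if a joint passes its speed limit or range.

## Working session

There is one attempt and no reset: what is moved stays moved. The work goes in short steps, Python scripts to look and compute and a shell command to move; the robot and the scene stay as the last step left them, time stands still between calls to the robot, and variables do not carry over. Pictures are saved under pics/ and viewed, at most 10 in all, crops included, and the job is handed in when it is done.

```bash
ls; mkdir -p pics; python3 - <<'E'
from bench import manip
import cv2
for n in("side","top"):
    im=manip.snapshot(n); cv2.imwrite(f"pics/{n}0.png",im[:,:,::-1]); print(n,manip.camera_params(n))
o=manip.observe(); print(o, manip.tcp_to_grasp)
E
```

```text
bench.py
inch.py
pics
side {'intrinsics': array([[411.30107797,   0.        , 273.72577722],
       [  0.        , 411.30107797, 210.3691848 ],
       [  0.        ,   0.        ,   1.        ]]), 'k1': -0.08642145150524663, 'rvec': array([ 2.16846805, -0.42273522,  0.21363749]), 'tvec': array([-535.57580154,  183.40738919, 1251.8177637 ])}
top {'intrinsics': array([[409.31418827,   0.        , 277.72858349],
       [  0.        , 409.31418827, 211.51528868],
       [  0.        ,   0.        ,   1.        ]]), 'k1': 0.01882518822755003, 'rvec': array([ 2.07383164, -2.12411786,  0.26311769]), 'tvec': array([ -20.87077567,  608.36093563, 1109.13691563])}
{'t': 0.1, 'joint_pos': array([ 1.00733491e+00,  1.04666305e-01,  9.65655397e-02,  1.56391301e+00,
       -1.13954504e-05,  1.35309113e+00]), 'dq': array([ 0.00209715, -0.00032658,  0.00088269,  0.00038199,  0.00211699,
        0.00023763]), 'effort': array([ 7.33934809e-03, -5.58209252e+01,  5.04717207e+01,  1.30731994e-02,
       -2.41094476e-04,  2.47802154e-05]), 'ee_pos': array([203.17856267, 564.2335691 , 230.59462901]), 'ee_rot': array([ 1.72018228e-01,  9.85093579e-01, -5.65047486e-04, -2.26489139e-04]), 'contact_force': array([-0.06563488, -0.53235525,  0.10361534]), 'torque': array([-0.02535677, -0.00838816,  0.01479473]), 'finger_force': 0.0, 'finger_gap': 85.4056553648525} -18.700000000000003
```

View pics/side0.png

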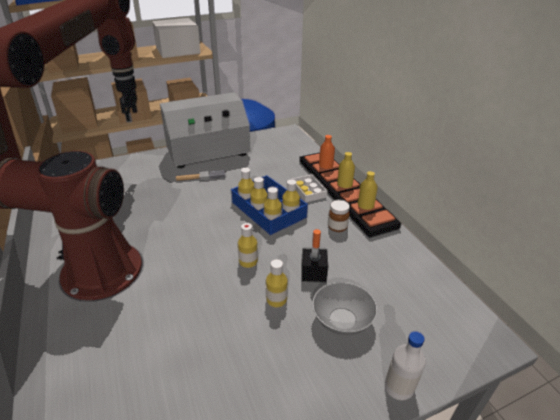

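View pics/top0.png

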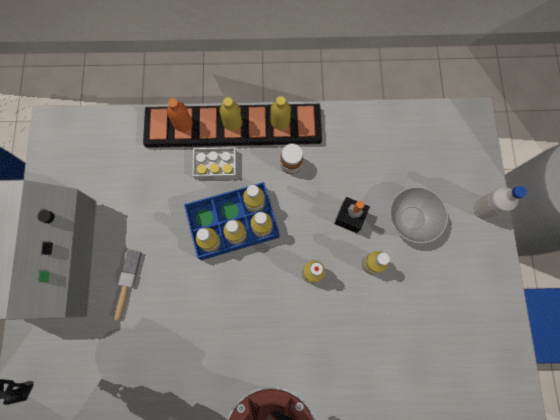

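The top view shows the marked cap near (317,268), the plain cap near (383,259), the gauge handle near (360,206), and green discs near (206,218) and (231,212). The side view shows the caps near (246,229) and (277,268). Next I enlarge both for precise pixel positions.

```bash
python3 - <<'E'
import cv2
for n,(x0,y0,w,h,s) in {"top":(180,175,220,125,3.6),"side":(225,160,120,150,4)}.items():
    im=cv2.imread(f"pics/{n}0.png")[y0:y0+h,x0:x0+w]
    im=cv2.resize(im,None,fx=s,fy=s,interpolation=cv2.INTER_CUBIC)
    for v in range(0,w,20):
        cv2.line(im,(int(v*s),0),(int(v*s),8),(255,255,255),1);cv2.putText(im,str(x0+v),(int(v*s),18),0,.35,(255,255,255))
    for v in range(0,h,20):
        cv2.line(im,(0,int(v*s)),(8,int(v*s)),(255,255,255),1);cv2.putText(im,str(y0+v),(9,int(v*s)+4),0,.35,(255,255,255))
    cv2.imwrite(f"pics/{n}0c.png",im)
E
```

```text
(no output)
```

View pics/top0c.png

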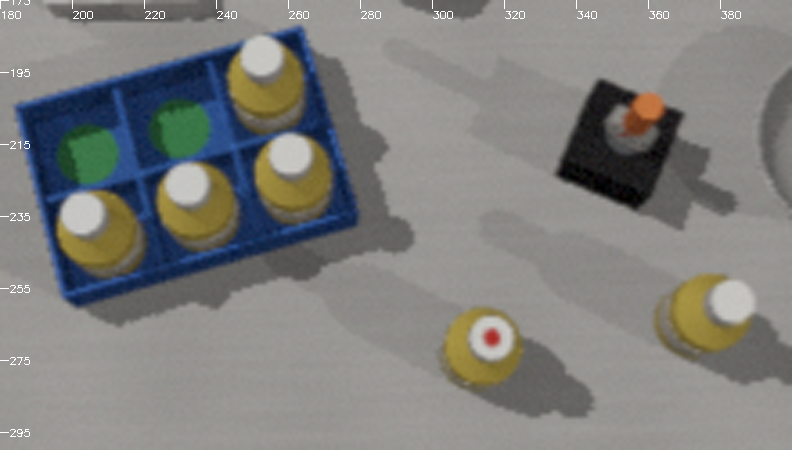

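View pics/side0c.png

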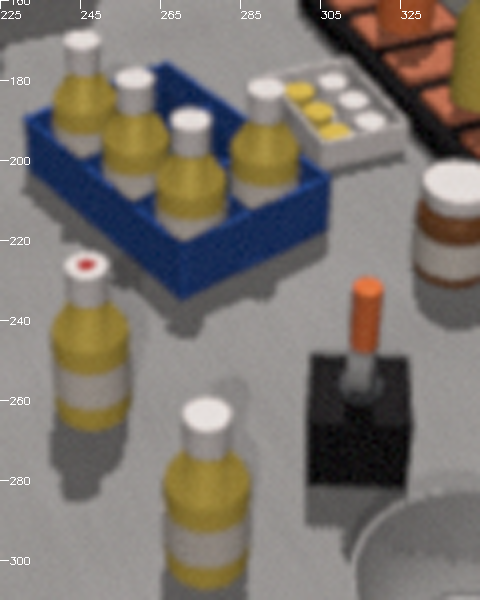

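The top crop shows the dot at (316,268.5), the plain cap at (383.2,258.5), the handle top at (359.6,204.4) and the discs at (204.6,217.4) and (229.6,210.2). The side crop shows the dot at (246.1,225.9), the plain cap at (276.4,263.1) and the handle at (316.6,231). I triangulate these.

```bash
cat > geo.py <<'E'
import numpy as np, cv2
from bench import manip
from scipy.spatial.transform import Rotation as R
C={n:manip.camera_params(n) for n in("side","top")}
def und(n,p):
    c=C[n]; return cv2.undistortPoints(np.array([[p]],float),c["intrinsics"],np.array([c["k1"],0,0,0,0.]))[0,0]
def P(n): c=C[n]; return np.c_[cv2.Rodrigues(c["rvec"])[0],c["tvec"]]
def tri(a,b):
    h=cv2.triangulatePoints(P("top"),P("side"),und("top",a),und("side",b))[:,0]; X=h[:3]/h[3]
    return X,proj("top",X)-a,proj("side",X)-b
def proj(n,X):
    c=C[n]; return cv2.projectPoints(np.array([X],float),c["rvec"],c["tvec"],c["intrinsics"],np.array([c["k1"],0,0,0,0.]))[0][0,0]
def atz(n,p,z):
    c=C[n]; r=cv2.Rodrigues(c["rvec"])[0]; o=-r.T@c["tvec"]; d=r.T@np.r_[und(n,p),1]; return o+d*(z-o[2])/d[2]
def delta(X,rz=None):  # world target TCP -> tool axes shift
    o=manip.observe(); return R.from_quat(o["ee_rot"]).inv().apply(np.array(X)-o["ee_pos"])
E
python3 - <<'E'
from geo import *
np.set_printoptions(precision=1,suppress=True)
for k,a,b in [("dot",(316.0,268.5),(246.1,225.9)),("plain",(383.2,258.5),(276.4,263.1)),("handle",(359.6,204.4),(316.6,231.2)),
 ("cA",(202.4,234.1),(245.1,169.6)),("cB",(231.9,226),(258.4,179.4)),("cC",(260.2,217.7),(272.1,189.4)),("cD",(252.4,190.2),(291.4,181.6))]:
    print(k,*tri(np.array(a),np.array(b)))
print(atz("top",(204.6,217.4),5),atz("top",(229.6,210.2),5))
# crate corners (rim z=60) in top crop coords
for u,v in [(17,104),(303,28),(357,224),(68,305)]: print(atz("top",(180+u/3.6-.36,175+v/3.6-.36),60))
# stand top corners z=65
s=[atz("top",(180+u/3.6-.36,175+v/3.6-.36),65) for u,v in [(600,80),(683,114),(640,192),(557,174)]]; print(s)
# marked/plain base check from side: bottom edge
o=manip.observe();r=R.from_quat(o["ee_rot"]).as_matrix();print(r)
E
```

```text
dot [ 436.1 -131.7  139.8] [ 0.1 -0.5] [-0.4  0.1]
plain [ 458.3 -310.9  140.1] [ 0.1 -0.5] [-0.5  0.1]
handle [ 602.5 -254.7  161. ] [ 0.1 -0.6] [-0.6  0.2]
cA [534.6 167.6 145.1] [ 0.1 -0.7] [-0.5  0.1]
cB [555.3  89.  144.5] [ 0.2 -0.8] [-0.6  0.1]
cC [575.7  12.9 145. ] [ 0.1 -0.6] [-0.5  0.1]
cD [653.8  33.  144.9] [ 0.2 -0.7] [-0.5  0.2]
[611.  186.6   5. ] [631.8 110.7   5. ]
[641.2 237.   60. ]
[700.8   3.5  60. ]
[535.8 -36.9  60. ]
[476.5 192.2  60. ]
[array([ 649.3, -238. ,   65. ]), array([ 619.2, -303.5,   65. ]), array([ 555.6, -264. ,   65. ]), array([ 571.8, -198.4,   65. ])]
[[-0.9  0.3 -0. ]
 [ 0.3  0.9 -0. ]
 [ 0.  -0.  -1. ]]
```

```bash
cat > d.py <<'E'
import sys; from geo import *
np.set_printoptions(precision=1,suppress=True)
v=np.array(sys.argv[1:],float).reshape(-1,3)
for X in v: print(delta(X))
o=manip.observe(); r=R.from_quat(o["ee_rot"]).as_matrix(); print("tcp",o["ee_pos"],"tilt mrad",r[:2,2]*1e3,"yaw",np.arctan2(r[1,1],r[0,1]))
E
python3 d.py 470 260 240 436 -131.7 240 436 -131.7 106
```

```text
[-354.1 -195.8   -9.3]
[-454.9 -575.9   -8.8]
[-454.9 -575.7  125.2]
tcp [203.2 564.2 230.6] tilt mrad [-0.6 -1. ] yaw 1.225040268261451
```
Marked first → which cell? Marked to middle cell; then plain to corner: gripper with plain at corner near marked in middle, fine. Or put marked at corner and plain in the middle. Any. Marked at corner first then plain in the middle (needs passing above marked). I'd do marked→middle then plain→corner.

The rows are not in the units I measure in: shifts go in cm and turns go in units of 0.2 rad. I convert before sending: -8 mm is -0.8, -1 mm is -0.1.

```bash
echo '-4 -2.2 -0.1 0 0 0 85;-8 -4.4 -0.2 0 0 0 85;-12 -6.6 -0.3 0 0 0 85;-16 -8.8 -0.4 0 0 0 85;-20 -11.1 -0.5 0 0 0 85;-24 -13.3 -0.6 0 0 0 85;-28 -15.5 -0.8 0 0 0 85;-32 -18 -0.9 0 0 0 85' | python3 inch.py 60; echo '-3.4 -1.6 0 0 0 0 85;-4.5 -5.5 0 0 0 0 85;-5.5 -9.5 0 0 0 0 85;-6.5 -13.5 0 0 0 0 85;-7.5 -17.5 0 0 0 0 85;-8.5 -21.5 0 0 0 0 85;-9.5 -25.5 0 0 0 0 85;-10.5 -29.5 0 0 0 0 85' | python3 inch.py; python3 d.py 436 -131.7 240 436 -131.7 106
```

```text
t: 0.77
ee_pos: [422.8, 311.2, 239.3]
ee_rot: [0.172, 0.985, 0.0, -0.0]
contact_force: [0.8, 0.7, 0.8]
finger_gap: 85.2
finger_force: 0.0
t: 1.43
ee_pos: [419.9, -1.8, 239.2]
ee_rot: [0.172, 0.985, 0.0, 0.0]
contact_force: [0.6, -0.4, 0.1]
finger_gap: 85.0
finger_force: 0.0
[ -59.1 -116.8   -0.8]
[ -59.1 -116.8  133.2]
tcp [419.9  -1.8 239.2] tilt mrad [0.2 0.1] yaw 1.225398113154687
```

In the tool's units: -117 mm is -11.7, -100 mm is -10.

```bash
echo '-1.7 -3.5 0 0 0 0 85;-3.4 -7 0 0 0 0 85;-5 -10 0 0 0 0 85;-5.9 -11.7 0 0 0 0 85;-5.9 -11.7 4 0 0 0 85;-5.9 -11.7 6 0 0 0 85;-5.9 -11.7 6 0 0 0 85;-5.9 -11.7 6 0 0 0 85' | python3 inch.py; python3 d.py 436 -131.7 106; python3 - <<'E'
from bench import manip
import cv2
for n,(x0,y0,w,h,s) in {"top":(240,190,160,120,5),"side":(180,150,140,150,4)}.items():
    im=manip.snapshot(n)[y0:y0+h,x0:x0+w,::-1]
    cv2.imwrite(f"pics/{n}1.png",cv2.resize(im,None,fx=s,fy=s,interpolation=cv2.INTER_CUBIC))
E
```

```text
t: 2.1
ee_pos: [435.8, -129.8, 178.8]
ee_rot: [0.172, 0.985, 0.001, -0.001]
contact_force: [0.4, 0.4, -0.2]
finger_gap: 84.8
finger_force: 0.0
[-1.  -1.8 72.8]
tcp [ 435.8 -129.8  178.8] tilt mrad [-1.9  1.3] yaw 1.2248970461725266
```

View pics/side1.png

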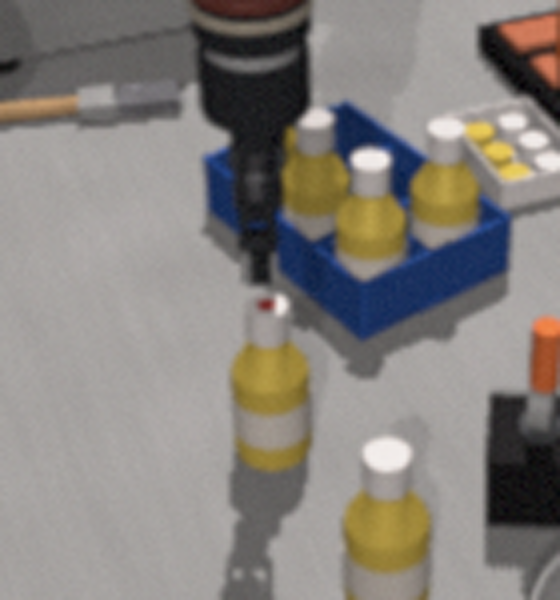

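The side view shows the gripper straight above the marked cap (about (246,226) in the full picture), so I go down and grip.

In the tool's units: 73 mm is 7.3, -2 mm is -0.2.

```bash
echo '-0.1 -0.2 2.5 0 0 0 85;-0.1 -0.2 5 0 0 0 85;-0.1 -0.2 6.6 0 0 0 85;-0.1 -0.2 7.3 0 0 0 85;-0.1 -0.2 7.3 0 0 0 85;-0.1 -0.2 7.3 0 0 0 20;-0.1 -0.2 7.3 0 0 0 20;-0.1 -0.2 7.3 0 0 0 20' | python3 inch.py 60;  echo '0 0 0 0 0 0 20;0 0 0 0 0 0 20;0 0 0 0 0 0 20;0 0 0 0 0 0 20' | python3 inch.py; python3 d.py 436 -131.7 286 500 20 286 631 110 286
```

```text
t: 2.87
ee_pos: [437.6, -132.9, 108.0]
ee_rot: [0.172, 0.985, -0.0, 0.001]
contact_force: [-0.3, 0.4, -0.4]
finger_gap: 50.9
finger_force: 0.0
t: 3.2
ee_pos: [437.5, -132.6, 107.5]
ee_rot: [0.172, 0.985, -0.0, 0.001]
contact_force: [-0.4, 1.5, 6.7]
finger_gap: 30.3
finger_force: 59.0
[   1.4    0.4 -178.5]
[  -7.4  164.8 -178.5]
[-100.2  293.9 -178.3]
tcp [ 437.5 -132.6  107.5] tilt mrad [ 1.7 -0.5] yaw 1.2251323318616194
```

```bash
echo '0 0 -0.8 0 0 0 20;0 0 -2.5 0 0 0 20;0 0 -5 0 0 0 20;0 0 -7.5 0 0 0 20;0 0 -10 0 0 0 20;0 0 -12.5 0 0 0 20;0 0 -15 0 0 0 20;0 0 -17 0 0 0 20' | python3 inch.py;  echo '-0.2 0.7 -0.8 0 0 0 20;-0.8 2.2 -0.8 0 0 0 20;-1.6 4.7 -0.8 0 0 0 20;-2.5 7.3 -0.8 0 0 0 20;-3.3 9.8 -0.8 0 0 0 20;-4.2 12.3 -0.8 0 0 0 20;-5 14.7 -0.8 0 0 0 20;-5.8 17.1 -0.8 0 0 0 20' | python3 inch.py; python3 d.py 631 110 286
```

```text
t: 3.87
ee_pos: [436.7, -132.5, 278.7]
ee_rot: [0.172, 0.985, -0.0, 0.0]
contact_force: [0.1, -0.5, -1.9]
finger_gap: 30.4
finger_force: 59.5
t: 4.53
ee_pos: [549.8, 10.6, 283.5]
ee_rot: [0.172, 0.985, 0.0, -0.001]
contact_force: [0.0, -0.9, -2.4]
finger_gap: 30.6
finger_force: 59.6
[-42.7 121.   -2.6]
tcp [549.8  10.6 283.5] tilt mrad [-1.3  0.4] yaw 1.225267989313753
```

In the tool's units: 119 mm is 11.9, 113 mm is 11.3.

```bash
echo '-0.8 2.3 0 0 0 0 20;-1.7 4.7 0 0 0 0 20;-2.6 7.2 0 0 0 0 20;-3.4 9.7 0 0 0 0 20;-4 11.3 0 0 0 0 20;-4.2 11.9 0 0 0 0 20;-4.2 11.9 0 0 0 0 20;-4.2 11.9 0 0 0 0 20' | python3 inch.py; python3 d.py 631 110 200 631 110 112; python3 - <<'E'
from bench import manip
import cv2
out=[]
for n,(x0,y0,w,h,s) in {"top":(180,160,110,150,3.6),"side":(210,100,110,150,3.6)}.items():
    im=manip.snapshot(n)[y0:y0+h,x0:x0+w,::-1]
    out.append(cv2.resize(im,None,fx=s,fy=s,interpolation=cv2.INTER_CUBIC))
cv2.imwrite("pics/two2.png",cv2.hconcat(out))
E
```

```text
t: 5.2
ee_pos: [628.7, 106.4, 283.8]
ee_rot: [0.172, 0.985, -0.0, -0.001]
contact_force: [-0.4, 0.3, -2.1]
finger_gap: 30.7
finger_force: 59.7
[-1.   4.2 83.8]
[ -1.1   4.2 171.8]
tcp [628.7 106.4 283.8] tilt mrad [-1.3 -0.2] yaw 1.2253962231928708
```

View pics/two2.png

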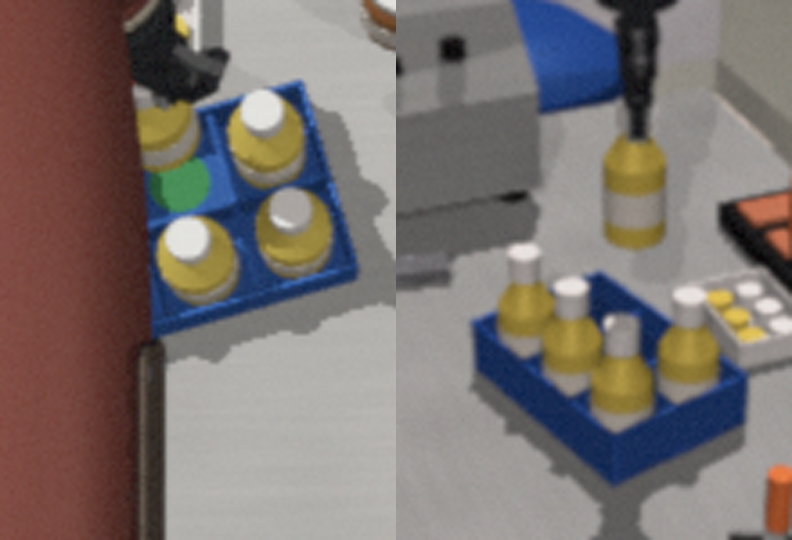

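The bottle hangs upright, and the disc centre is at about (230.3,210) in the top view, which agrees with the earlier (631,110). I lower it.

In the tool's units: 50 mm is 5, -1 mm is -0.1.

```bash
echo '-0.1 0.4 0 0 0 0 20;-0.1 0.4 2.5 0 0 0 20;-0.1 0.4 5 0 0 0 20;-0.1 0.4 7.5 0 0 0 20;-0.1 0.4 10 0 0 0 20;-0.1 0.4 12 0 0 0 20;-0.1 0.4 13 0 0 0 20;-0.1 0.4 13 0 0 0 20' | python3 inch.py; python3 d.py 631.3 109.7 112.5
```

```text
t: 5.97
ee_pos: [630.0, 109.6, 151.9]
ee_rot: [0.172, 0.985, -0.0, -0.002]
contact_force: [-0.1, 0.1, -1.8]
finger_gap: 31.2
finger_force: 59.9
[-1.4  0.6 39.4]
tcp [630.  109.6 151.9] tilt mrad [-3.8  0.2] yaw 1.2243403236158006
```

```bash
echo '-0.1 0 1.5 0 0 0 20;-0.1 0 2.5 0 0 0 20;-0.1 0 3.1 0 0 0 20;-0.1 0 3.5 0 0 0 20;-0.1 0 3.7 0 0 0 20;-0.1 0 3.8 0 0 0 20;-0.1 0 3.8 0 0 0 20' | python3 inch.py; python3 d.py 631.3 109.7 112.5
```

```text
t: 6.55
ee_pos: [632.6, 109.6, 116.8]
ee_rot: [0.172, 0.985, 0.0, 0.0]
contact_force: [-0.6, -1.0, -1.9]
finger_gap: 30.6
finger_force: 59.9
[ 1.3 -0.3  4.3]
tcp [632.6 109.6 116.8] tilt mrad [0.5 0.1] yaw 1.2249872669504795
```

In the tool's units: 2.5 mm is 0.25, 2 mm is 0.2.

```bash
echo '0 0 0.1 0 0 0 20;0 0 0.2 0 0 0 20;0 0 0.25 0 0 0 20;0 0 0.25 0 0 0 20' | python3 inch.py; echo '0 0 0.07 0 0 0 20;0 0 0.14 0 0 0 20;0 0 0.14 0 0 0 20' | python3 inch.py
```

```text
t: 6.88
ee_pos: [632.4, 109.6, 113.9]
ee_rot: [0.172, 0.985, 0.0, 0.0]
contact_force: [-0.4, -0.1, -1.5]
finger_gap: 30.7
finger_force: 59.9
t: 7.13
ee_pos: [632.5, 109.6, 112.6]
ee_rot: [0.172, 0.985, 0.0, 0.0]
contact_force: [0.5, -0.1, -2.4]
finger_gap: 30.2
finger_force: 60.1
```

In the tool's units: 1 mm is 0.1, 0.5 mm is 0.05.

```bash
echo '0 0 0.05 0 0 0 20;0 0 0.1 0 0 0 20;0 0 0.1 0 0 0 20' | python3 inch.py;echo '0 0 0.05 0 0 0 20;0 0 0.1 0 0 0 20;0 0 0.1 0 0 0 20' | python3 inch.py
```

```text
t: 7.38
ee_pos: [632.9, 109.6, 112.5]
ee_rot: [0.172, 0.985, 0.0, 0.001]
contact_force: [-1.1, -0.4, 3.7]
finger_gap: 30.4
finger_force: 60.6
t: 7.63
ee_pos: [633.2, 109.6, 112.5]
ee_rot: [0.172, 0.985, 0.0, 0.001]
contact_force: [-2.8, 0.1, 10.4]
finger_gap: 30.7
finger_force: 61.1
```

It is seated on the floor at TCP z 112.5, which matches expectation. I release.

In the tool's units: -1 mm is -0.1, -60 mm is -6.

```bash
echo '0 0 -0.1 0 0 0 30;0 0 -0.1 0 0 0 36;0 0 -0.1 0 0 0 48;0 0 -0.1 0 0 0 52;0 0 -0.1 0 0 0 52;0 0 -1 0 0 0 52;0 0 -3 0 0 0 52;0 0 -6 0 0 0 52' | python3 inch.py; echo '0 0 -3 0 0 0 52;0 0 -6 0 0 0 52;0 0 -7 0 0 0 85;0 0 -7 0 0 0 85' | python3 inch.py; python3 d.py 458.3 -310.9 240 458.3 -310.9 107
```

```text
t: 8.3
ee_pos: [630.8, 109.6, 168.8]
ee_rot: [0.172, 0.985, -0.0, -0.002]
contact_force: [0.9, 0.6, -0.2]
finger_gap: 51.9
finger_force: 0.0
t: 8.63
ee_pos: [634.0, 109.5, 244.9]
ee_rot: [0.172, 0.985, 0.0, 0.003]
contact_force: [0.5, 1.2, 0.7]
finger_gap: 74.1
finger_force: 0.0
[  22.8 -455.1    3.9]
[  23.6 -455.3  136.9]
tcp [634.  109.5 244.9] tilt mrad [ 6.1 -0.1] yaw 1.2249947972660453
```

```bash
echo '0.2 -3.8 0 0 0 0 85;0.4 -7.6 0 0 0 0 85;0.6 -11.4 0 0 0 0 85;0.8 -15.2 0 0 0 0 85;1 -19 0 0 0 0 85;1.2 -22.8 0 0 0 0 85;1.4 -26.6 0 0 0 0 85;1.6 -30.4 0 0 0 0 85' | python3 inch.py; echo '0.2 -3.8 0 0 0 0 85;0.4 -7.6 0 0 0 0 85;0.6 -11.4 0 0 0 0 85;0.6 -13.8 0 0 0 0 85;0.6 -14.6 0 0 0 0 85;0.6 -14.6 0 0 0 0 85' | python3 inch.py; python3 d.py 458.3 -310.9 160 458.3 -310.9 107;  python3 - <<'E'
from bench import manip
import cv2
out=[]
for n,(x0,y0,w,h,s) in {"top":(180,160,110,150,3.6),"side":(210,140,110,150,3.6)}.items():
    im=manip.snapshot(n)[y0:y0+h,x0:x0+w,::-1]
    out.append(cv2.resize(im,None,fx=s,fy=s,interpolation=cv2.INTER_CUBIC))
cv2.imwrite("pics/two3.png",cv2.hconcat(out))
E
```

```text
t: 9.3
ee_pos: [512.9, -172.2, 239.1]
ee_rot: [0.172, 0.985, 0.0, -0.001]
contact_force: [1.3, -0.7, -0.2]
finger_gap: 84.6
finger_force: 0.0
t: 9.8
ee_pos: [458.1, -307.6, 239.1]
ee_rot: [0.173, 0.985, 0.001, -0.001]
contact_force: [0.5, -0.3, -0.6]
finger_gap: 84.8
finger_force: 0.0
[-1.5 -3.1 79.1]
[ -1.5  -3.2 132.1]
tcp [ 458.1 -307.6  239.1] tilt mrad [-1.3  1.4] yaw 1.2221118015191612
```

View pics/two3.png

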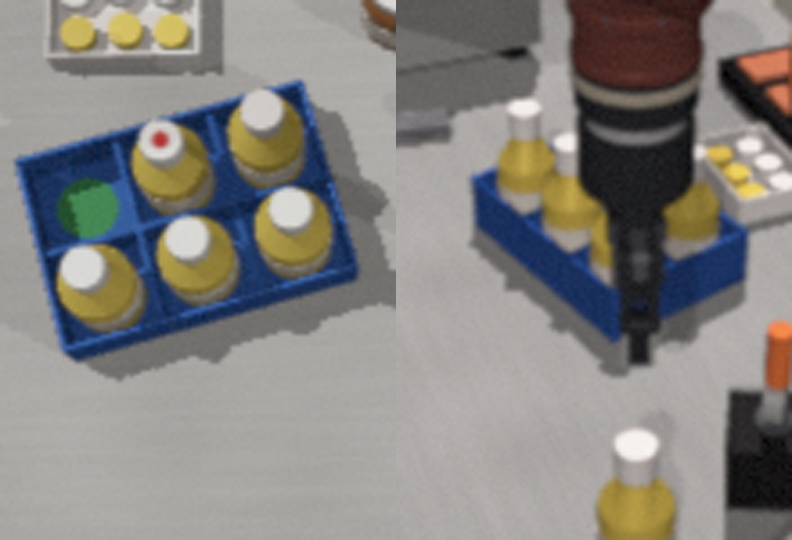

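The top view shows the marked bottle standing in its cell, dot at about (224.1,198.5); the gripper is above the plain cap. I go down and grip.

In the tool's units: -3 mm is -0.3, -1 mm is -0.1.

```bash
echo '-0.1 -0.3 3 0 0 0 85;-0.1 -0.3 6 0 0 0 85;-0.1 -0.3 9 0 0 0 85;-0.1 -0.3 11.5 0 0 0 85;-0.1 -0.3 12.7 0 0 0 85;-0.1 -0.3 13.1 0 0 0 85;-0.1 -0.3 13.1 0 0 0 85;-0.1 -0.3 13.1 0 0 0 60' | python3 inch.py 60;  echo '0 0 0 0 0 0 20;0 0 0 0 0 0 20;0 0 0 0 0 0 20;0 0 0 0 0 0 20;0 0 0 0 0 0 20' | python3 inch.py; python3 d.py 458 -311 290 611 187 290; python3 -c "
from geo import *
print(atz('top',(224.1,198.5),145))"
```

```text
t: 10.57
ee_pos: [460.0, -309.5, 111.0]
ee_rot: [0.172, 0.985, -0.0, 0.001]
contact_force: [1.3, 0.4, 0.3]
finger_gap: 75.1
finger_force: 0.0
t: 10.98
ee_pos: [459.6, -310.2, 110.7]
ee_rot: [0.172, 0.985, -0.001, 0.001]
contact_force: [-1.1, 0.4, 6.4]
finger_gap: 30.5
finger_force: 59.5
[   0.9   -1.5 -179.3]
[  25.8  518.9 -179.8]
tcp [ 459.6 -310.2  110.7] tilt mrad [ 1.4 -1.4] yaw 1.2248478030709424
[630.05308798 110.7494193  145.        ]
```

In the tool's units: -172 mm is -17.2, -150 mm is -15.

```bash
echo '0 0 -0.8 0 0 0 20;0 0 -2.5 0 0 0 20;0 0 -5 0 0 0 20;0 0 -7.5 0 0 0 20;0 0 -10 0 0 0 20;0 0 -12.5 0 0 0 20;0 0 -15 0 0 0 20;0 0 -17.2 0 0 0 20' | python3 inch.py;  echo '0 0.7 -0.8 0 0 0 20;0.1 2.2 -0.8 0 0 0 20;0.2 5 -0.8 0 0 0 20;0.3 8 -0.8 0 0 0 20;0.5 11 -0.8 0 0 0 20;0.6 14 -0.8 0 0 0 20;0.8 17 -0.8 0 0 0 20;0.9 20 -0.8 0 0 0 20' | python3 inch.py;  echo '0.1 3.2 0 0 0 0 20;0.3 6.4 0 0 0 0 20;0.5 9.6 0 0 0 0 20;0.7 12.8 0 0 0 0 20;0.9 16 0 0 0 0 20;1 19.2 0 0 0 0 20;1.2 22.2 0 0 0 0 20;1.3 25.2 0 0 0 0 20' | python3 inch.py; python3 d.py 612 186.3 290
```

```text
t: 11.65
ee_pos: [458.9, -309.3, 283.2]
ee_rot: [0.172, 0.985, 0.0, 0.0]
contact_force: [-0.2, -0.5, -2.8]
finger_gap: 30.0
finger_force: 59.7
t: 12.32
ee_pos: [517.9, -115.2, 287.5]
ee_rot: [0.172, 0.985, 0.001, -0.001]
contact_force: [0.8, -0.2, -2.8]
finger_gap: 30.9
finger_force: 59.9
t: 12.98
ee_pos: [590.4, 126.3, 287.4]
ee_rot: [0.172, 0.985, -0.0, -0.001]
contact_force: [0.4, -0.7, -1.9]
finger_gap: 30.6
finger_force: 59.9
[-0.  63.7 -2.6]
tcp [590.4 126.3 287.4] tilt mrad [-2.9  0.4] yaw 1.2259700955512018
```

```bash
echo '0 2.2 0 0 0 0 20;0 4.2 0 0 0 0 20;0 5.4 0 0 0 0 20;0 5.9 0 0 0 0 20;0 6 0 0 0 0 20;0 6 0 0 0 0 20;0 6 0 0 0 0 20' | python3 inch.py; python3 d.py 612 186.3 115.7
```

```text
t: 13.57
ee_pos: [611.5, 179.2, 289.1]
ee_rot: [0.172, 0.985, -0.0, -0.0]
contact_force: [-0.8, -0.4, -2.8]
finger_gap: 30.6
finger_force: 59.9
[  1.8   6.9 173.4]
tcp [611.5 179.2 289.1] tilt mrad [-0.7 -0.2] yaw 1.2245802715509644
```

In the tool's units: 100 mm is 10, 95 mm is 9.5.

```bash
echo '0.1 0.4 0 0 0 0 20;0.2 0.7 0 0 0 0 20;0.2 0.7 2 0 0 0 20;0.2 0.7 4.5 0 0 0 20;0.2 0.7 7 0 0 0 20;0.2 0.7 9.5 0 0 0 20;0.2 0.7 10 0 0 0 20;0.2 0.7 10 0 0 0 20' | python3 inch.py; python3 d.py 612 186.3 115.7
```

```text
t: 14.23
ee_pos: [611.2, 186.7, 187.7]
ee_rot: [0.172, 0.985, -0.0, -0.002]
contact_force: [-0.1, -0.8, -2.2]
finger_gap: 30.3
finger_force: 59.9
[-1.1  0.  72. ]
tcp [611.2 186.7 187.7] tilt mrad [-3.6 -0.2] yaw 1.224670590142602
```

```bash
python3 - <<'E'
from bench import manip
import cv2
out=[]
for n,(x0,y0,w,h,s) in {"top":(180,160,110,150,3.6),"side":(210,110,110,150,3.6)}.items():
    im=manip.snapshot(n)[y0:y0+h,x0:x0+w,::-1]
    out.append(cv2.resize(im,None,fx=s,fy=s,interpolation=cv2.INTER_CUBIC))
cv2.imwrite("pics/two4.png",cv2.hconcat(out))
E
```

```text
(no output)
```

View pics/two4.png

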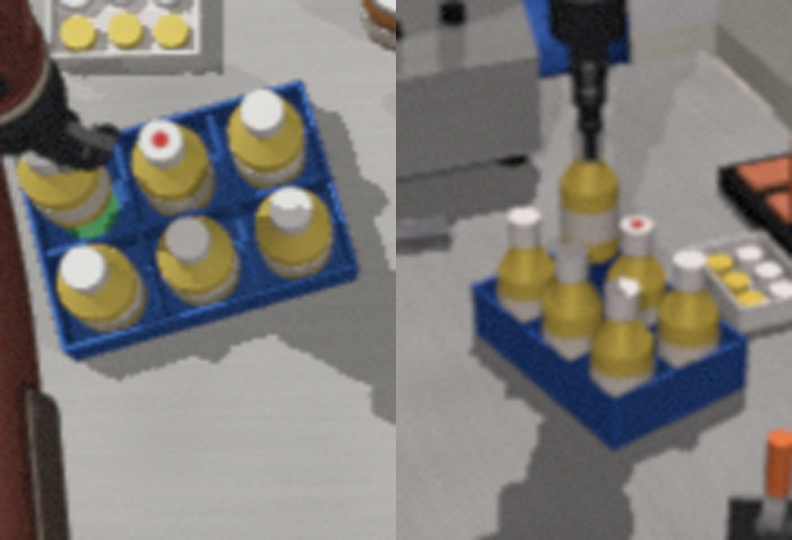

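The dot is at (224.1,198.5) in the top view and (276.6,171.9) in the side view; the held bottle is upright over its cell.

```bash
echo '-0.1 0 2 0 0 0 20;-0.1 0 4 0 0 0 20;-0.1 0 5.4 0 0 0 20;-0.1 0 6.2 0 0 0 20;-0.1 0 6.6 0 0 0 20;-0.1 0 6.7 0 0 0 20;-0.1 0 6.7 0 0 0 20;-0.1 0 6.7 0 0 0 20' | python3 inch.py; python3 d.py 612 186.3 115.7; python3 -c "
from geo import *
print(tri(np.array((224.1,198.5)),np.array((276.6,171.9))))"
```

```text
t: 15.0
ee_pos: [614.0, 186.7, 123.8]
ee_rot: [0.172, 0.985, 0.0, 0.001]
contact_force: [-0.8, 0.0, -3.2]
finger_gap: 30.6
finger_force: 60.2
[ 1.8 -1.   8.1]
tcp [614.  186.7 123.8] tilt mrad [1.7 0.3] yaw 1.2249973092498274
(array([631.69746145, 110.36173932, 145.27563004]), array([ 0.13401896, -0.61166618]), array([-0.46654304,  0.13050125]))
```

In the tool's units: 6 mm is 0.6, 4 mm is 0.4.

```bash
echo '0.1 0 0.2 0 0 0 20;0.1 0 0.4 0 0 0 20;0.1 0 0.6 0 0 0 20;0.1 0 0.6 0 0 0 20' | python3 inch.py; echo '0 0 0.07 0 0 0 20;0 0 0.14 0 0 0 20;0 0 0.14 0 0 0 20' | python3 inch.py;echo '0 0 0.05 0 0 0 20;0 0 0.1 0 0 0 20;0 0 0.1 0 0 0 20' | python3 inch.py
```

```text
t: 15.33
ee_pos: [612.2, 186.9, 116.0]
ee_rot: [0.172, 0.985, -0.0, -0.0]
contact_force: [-0.0, -0.4, -3.3]
finger_gap: 30.4
finger_force: 60.2
t: 15.58
ee_pos: [612.7, 186.9, 115.8]
ee_rot: [0.172, 0.985, 0.0, 0.0]
contact_force: [-1.4, -1.5, 1.5]
finger_gap: 30.4
finger_force: 60.6
t: 15.83
ee_pos: [613.0, 186.9, 115.8]
ee_rot: [0.172, 0.985, 0.0, 0.001]
contact_force: [-4.3, -0.4, 8.8]
finger_gap: 30.2
finger_force: 61.3
```

```bash
echo '0 0 -0.1 0 0 0 30;0 0 -0.1 0 0 0 36;0 0 -0.1 0 0 0 48;0 0 -0.1 0 0 0 52;0 0 -0.1 0 0 0 52;0 0 -1 0 0 0 52;0 0 -3 0 0 0 52;0 0 -6 0 0 0 52' | python3 inch.py; echo '0 0 -3 0 0 0 52;0 0 -6 0 0 0 52;0 0 -7 0 0 0 60;0 0 -7 0 0 0 60' | python3 inch.py; python3 d.py 604 -255.5 245 604 -255.5 116
```

```text
t: 16.5
ee_pos: [610.8, 186.8, 172.5]
ee_rot: [0.172, 0.985, -0.001, -0.002]
contact_force: [1.0, -0.1, 0.2]
finger_gap: 52.1
finger_force: 0.0
t: 16.83
ee_pos: [614.0, 187.1, 248.6]
ee_rot: [0.172, 0.985, 0.001, 0.003]
contact_force: [-0.4, 0.4, -0.8]
finger_gap: 59.8
finger_force: 0.0
[-140.6 -419.8    3.2]
[-139.9 -420.1  132.2]
tcp [614.  187.1 248.6] tilt mrad [6.2 0.7] yaw 1.22501868198002
```

```bash
echo '-1.2 -3.7 0 0 0 0 70;-2.5 -7.4 0 0 0 0 70;-3.7 -11.1 0 0 0 0 70;-4.9 -14.8 0 0 0 0 70;-6.2 -18.5 0 0 0 0 70;-7.4 -22.2 0 0 0 0 70;-8.7 -25.9 0 0 0 0 70;-9.9 -29.6 0 0 0 0 70' | python3 inch.py; echo '-1.2 -3.7 0 0 0 0 70;-2.5 -7.4 0 0 0 0 70;-3.6 -10.4 0 0 0 0 70;-4 -11.6 0 0 0 0 70;-4 -11.7 0 0 0 0 70;-4 -11.7 0 0 0 0 70;-4 -11.7 0 0 0 0 70' | python3 inch.py; python3 d.py 604 -255.5 200 604 -255.5 116;  python3 - <<'E'
from bench import manip
import cv2
out=[]
for n,(x0,y0,w,h,s) in {"top":(300,150,110,110,3.6),"side":(260,150,110,110,3.6)}.items():
    im=manip.snapshot(n)[y0:y0+h,x0:x0+w,::-1]
    out.append(cv2.resize(im,None,fx=s,fy=s,interpolation=cv2.INTER_CUBIC))
cv2.imwrite("pics/two5.png",cv2.hconcat(out))
E
```

```text
t: 17.5
ee_pos: [604.5, -126.8, 242.7]
ee_rot: [0.172, 0.985, 0.0, -0.001]
contact_force: [-0.1, -0.0, -0.7]
finger_gap: 69.9
finger_force: 0.0
t: 18.08
ee_pos: [603.2, -247.4, 243.6]
ee_rot: [0.172, 0.985, 0.0, -0.0]
contact_force: [-0.3, 1.0, -0.1]
finger_gap: 69.9
finger_force: 0.0
[-3.5 -7.4 43.6]
[ -3.6  -7.4 127.6]
tcp [ 603.2 -247.4  243.6] tilt mrad [-0.6  1. ] yaw 1.2258043615531353
```

View pics/two5.png

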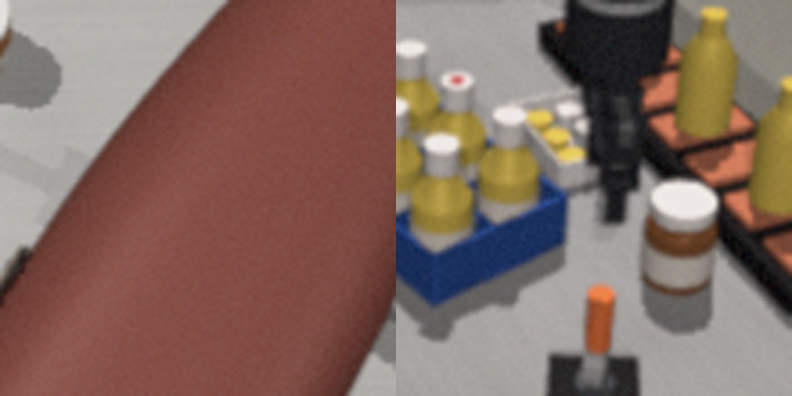

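The handle top is at about (316.7,231) in the side view, unmoved, and the placed bottles stand. I align and go down.

In the tool's units: -8 mm is -0.8, -4 mm is -0.4.

```bash
echo '-0.2 -0.4 0 0 0 0 70;-0.4 -0.8 0 0 0 0 70;-0.4 -0.8 2 0 0 0 70;-0.4 -0.8 4.5 0 0 0 70;-0.4 -0.8 5 0 0 0 70;-0.4 -0.8 5 0 0 0 70' | python3 inch.py; python3 d.py 604 -255.5 116
```

```text
t: 18.68
ee_pos: [603.3, -256.9, 191.9]
ee_rot: [0.172, 0.985, 0.001, -0.002]
contact_force: [0.2, 0.4, 1.2]
finger_gap: 70.4
finger_force: 0.0
[-0.5  1.5 75.9]
tcp [ 603.3 -256.9  191.9] tilt mrad [-3.2  2.2] yaw 1.2251483931778964
```

```bash
echo '0 0.05 2 0 0 0 70;0 0.05 4 0 0 0 70;0 0.05 5.8 0 0 0 70;0 0.05 7 0 0 0 70;0 0.05 7.4 0 0 0 70;0 0.05 7.4 0 0 0 50;0 0.05 7.4 0 0 0 35;0 0.05 7.4 0 0 0 35' | python3 inch.py 50; python3 d.py 604 -255.5 116
```

```text
t: 19.35
ee_pos: [605.2, -257.7, 121.8]
ee_rot: [0.172, 0.985, -0.0, 0.001]
contact_force: [-0.3, 0.1, -0.5]
finger_gap: 35.7
finger_force: 0.0
[1.9 1.6 5.8]
tcp [ 605.2 -257.7  121.8] tilt mrad [ 1.9 -1.2] yaw 1.2250020259205547
```

```bash
echo '0.05 0.1 0.2 0 0 0 35;0.1 0.15 0.4 0 0 0 35;0.1 0.15 0.4 0 0 0 28;0.1 0.15 0.4 0 0 0 24;0.1 0.15 0.4 0 0 0 12;0.1 0.15 0.4 0 0 0 12;0.1 0.15 0.4 0 0 0 12;0.1 0.15 0.4 0 0 0 12' | python3 inch.py 60; echo '0 0 0 0 0 0 12;0 0 0 0 0 0 12' | python3 inch.py; python3 d.py 604 -255.5 116
```

```text
t: 20.02
ee_pos: [604.1, -255.4, 116.3]
ee_rot: [0.172, 0.985, 0.0, 0.0]
contact_force: [-0.5, 1.2, 1.3]
finger_gap: 20.6
finger_force: 58.6
t: 20.18
ee_pos: [604.1, -255.4, 116.2]
ee_rot: [0.172, 0.985, 0.0, 0.0]
contact_force: [-0.0, 0.9, 1.7]
finger_gap: 20.7
finger_force: 58.6
[ 0.1 -0.2  0.2]
tcp [ 604.1 -255.4  116.2] tilt mrad [0.3 0.1] yaw 1.2250470402633695
```

In the tool's units: -165 mm is -16.5, -140 mm is -14.

```bash
echo '0 0 -0.5 0 0 0 12;0 0 -1.5 0 0 0 12;0 0 -3.5 0 0 0 12;0 0 -6 0 0 0 12;0 0 -8.5 0 0 0 12;0 0 -11 0 0 0 12;0 0 -14 0 0 0 12;0 0 -16.5 0 0 0 12' | python3 inch.py; echo '0 0 -0.5 0 0 0 12;0 0 -0.8 0 0 0 12;0 0 -0.8 0 0 0 12;0 0 -0.8 0 0 0 12' | python3 inch.py; python3 d.py 632.5 109.6 290
```

```text
t: 20.85
ee_pos: [603.8, -255.5, 284.0]
ee_rot: [0.172, 0.985, -0.0, 0.001]
contact_force: [0.4, -0.3, -0.7]
finger_gap: 20.7
finger_force: 58.6
t: 21.18
ee_pos: [603.7, -255.3, 287.6]
ee_rot: [0.172, 0.985, 0.0, -0.001]
contact_force: [0.5, -0.1, -1.4]
finger_gap: 20.5
finger_force: 58.6
[ 96.6 353.   -2. ]
tcp [ 603.7 -255.3  287.6] tilt mrad [-1.7  1.1] yaw 1.2248830939986484
```

In the tool's units: 3 mm is 0.3, 229 mm is 22.9.

```bash
echo '0.3 1 0 0 0 0 12;1 3.7 0 0 0 0 12;1.9 6.9 0 0 0 0 12;2.8 10.1 0 0 0 0 12;3.6 13.3 0 0 0 0 12;4.5 16.5 0 0 0 0 12;5.4 19.7 0 0 0 0 12;6.3 22.9 0 0 0 0 12' | python3 inch.py; echo '0.9 3.2 0 0 0 0 12;1.8 6.4 0 0 0 0 12;2.6 9.2 0 0 0 0 12;3.1 11.1 0 0 0 0 12;3.3 11.9 0 0 0 0 12;3.3 12.1 0 0 0 0 12;3.3 12.1 0 0 0 0 12;3.3 12.1 0 0 0 0 12' | python3 inch.py; python3 d.py 632.5 109.6 290;  python3 - <<'E'
from bench import manip
import cv2
out=[]
for n,(x0,y0,w,h,s) in {"top":(170,130,110,150,3.6),"side":(220,60,110,150,3.6)}.items():
    im=manip.snapshot(n)[y0:y0+h,x0:x0+w,::-1]
    out.append(cv2.resize(im,None,fx=s,fy=s,interpolation=cv2.INTER_CUBIC))
cv2.imwrite("pics/two6.png",cv2.hconcat(out))
E
```

```text
t: 21.85
ee_pos: [621.5, -16.1, 287.9]
ee_rot: [0.172, 0.985, 0.0, -0.001]
contact_force: [0.2, -1.0, -1.1]
finger_gap: 20.6
finger_force: 58.7
t: 22.52
ee_pos: [632.2, 105.5, 288.6]
ee_rot: [0.172, 0.985, -0.0, -0.0]
contact_force: [0.4, -0.5, -1.5]
finger_gap: 20.8
finger_force: 58.7
[ 1.1  4.  -1.4]
tcp [632.2 105.5 288.6] tilt mrad [-0.7 -0.3] yaw 1.2242705133590646
```

In the tool's units: 1 mm is 0.1, 15 mm is 1.5.

```bash
echo '0.05 0.2 0 0 0 0 12;0.1 0.4 0 0 0 0 12;0.1 0.4 0.6 0 0 0 12;0.1 0.4 1.2 0 0 0 12;0.1 0.4 1.5 0 0 0 12;0.1 0.4 1.5 0 0 0 12;0.1 0.4 1.5 0 0 0 12' | python3 inch.py; python3 d.py 632.5 109.6 254; python3 - <<'E'
from bench import manip
import cv2
out=[]
for n,(x0,y0,w,h,s) in {"top":(185,155,70,85,5.6),"side":(245,110,70,85,5.6)}.items():
    im=manip.snapshot(n); cv2.imwrite(f"pics/{n}6full.png",im[:,:,::-1]); im=im[y0:y0+h,x0:x0+w,::-1]
    out.append(cv2.resize(im,None,fx=s,fy=s,interpolation=cv2.INTER_CUBIC))
cv2.imwrite("pics/two6.png",cv2.hconcat(out))
E
```

```text
t: 23.2
ee_pos: [632.5, 110.5, 273.6]
ee_rot: [0.172, 0.985, -0.0, -0.0]
contact_force: [0.1, -1.0, -1.1]
finger_gap: 20.7
finger_force: 58.7
[-0.3 -0.8 19.6]
tcp [632.5 110.5 273.6] tilt mrad [-0.9  0.1] yaw 1.22499457076229
```

View pics/two6.png

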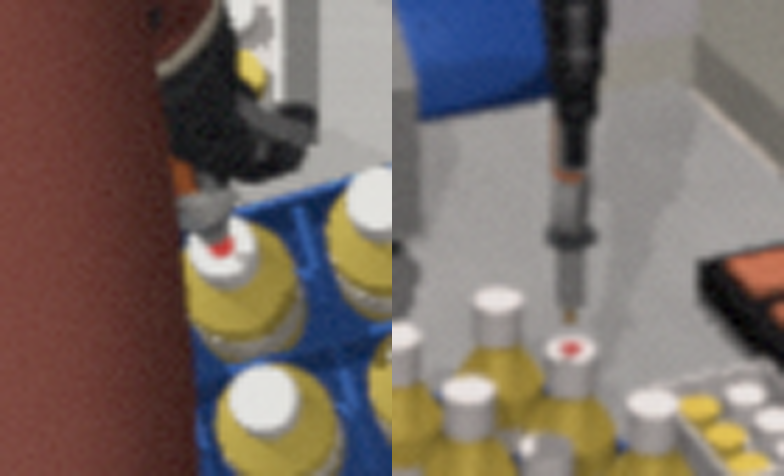

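The side view shows the tip end at about (276.3,167.1) and the dot at (276.5,171.7). In the top view the dot is at about (224.1,198.6), with the barrel directly in front of it. I check both against projection.

```bash
python3 -c "
from geo import *
for X in [(632.5,109.6,145),(632.5,110.5,164.4),(632.5,110.5,180),(637.5,110.5,164.4),(632.5,115.5,164.4)]: print(X,proj('side',X),proj('top',X))
im=cv2.imread('pics/top6full.png').astype(int)
m=(im[:,:,2]>130)&(im[:,:,1]<100)&(im[:,:,0]<110)
ys,xs=np.nonzero(m[185:210,215:235]);print('dot px top',list(zip(xs+215,ys+185)))
im=cv2.imread('pics/side6full.png').astype(int)
m=(im[:,:,2]>130)&(im[:,:,1]<110)&(im[:,:,0]<120)
ys,xs=np.nonzero(m[165:180,265:290]);print('dot px side',xs.mean()+265,ys.mean()+165)
g=im[155:172,268:286].sum(2)//3
print(g)
"
```

```text
(632.5, 109.6, 145) [276.42773471 172.1574139 ] [224.52776271 197.62589059]
(632.5, 110.5, 164.4) [276.34537444 167.22999081] [223.33169083 195.68051667]
(632.5, 110.5, 180) [276.35776935 163.31208401] [222.61393611 194.06103631]
(637.5, 110.5, 164.4) [277.67375435 166.95779617] [223.34356509 193.8876521 ]
(632.5, 115.5, 164.4) [275.80048459 166.5610413 ] [221.46234265 195.72091246]
dot px top [(np.int64(223), np.int64(198)), (np.int64(224), np.int64(198)), (np.int64(225), np.int64(198)), (np.int64(223), np.int64(199)), (np.int64(224), np.int64(199)), (np.int64(225), np.int64(199))]
dot px side 276.5 172.0
[[155 154 153 157 157 149 117  92  91  91  92 122 149 155 157 152 146 141]
 [154 155 157 158 157 150 122 101  99  99 102 125 150 156 156 149 142 140]
 [157 158 155 155 160 150 122 103  99  99 103 124 148 154 156 146 140 139]
 [158 156 156 155 158 150 123  99 100  98 101 127 149 156 156 149 142 142]
 [158 159 155 154 160 152 125 100 100 100 102 128 148 157 153 145 140 143]
 [158 159 156 157 155 150 120 104 101  99 100 125 150 157 154 147 143 142]
 [161 156 155 156 155 149 120 102 105  99 102 126 148 156 154 144 142 142]
 [172 158 155 156 151 149 120 100  99  97 100 124 148 154 152 145 140 140]
 [180 160 155 154 153 147 124 103  96  99 101 124 149 153 145 142 139 143]
 [161 155 155 154 152 152 130 111 100 101 110 131 148 153 145 138 140 139]
 [143 150 153 156 150 151 142 120  98 106 136 149 152 149 141 137 138 141]
 [139 150 151 152 150 151 145 125  99 107 136 151 148 142 139 139 138 138]
 [140 151 152 153 150 152 147 128 113 119 142 151 144 140 137 138 139 135]
 [141 150 152 151 151 151 151 150 144 147 150 152 148 140 136 140 137 137]
 [136 150 151 151 153 156 161 164 165 168 168 163 153 146 140 139 138 140]
 [131 144 147 144 154 173 186 187 187 189 193 188 172 149 140 140 139 143]
 [126 138 139 143 166 204 206 179 157 154 184 205 198 165 145 137 140 149]]
```

```bash
python3 -c "
from geo import *
np.set_printoptions(linewidth=200)
im=cv2.imread('pics/top6full.png').astype(int)
print(im[188:204,216:233].sum(2)//3); print(im[188:204,216:233,2]-im[188:204,216:233,1])
for z in (164.4,177.4,182,200,222): print(z,proj('top',(632.5,110.5,z)))
"
```

```text
[[ 64  75  79  73  70  86  92  84  70  83 129 153 159 160 154 158 164]
 [ 64  82  91 107 105 114 106 110 115 115 118 138 159 163 164 164 164]
 [ 69  97 118 124 134 134 127 121 122 115 113 126 153 161 163 159 142]
 [ 73 101 111 123 129 127 125 119 115 110 114 146 133 133 135 121 109]
 [ 58  79  99 110 110 119 119 120 112 105 100 117 116 109  94  69  61]
 [ 59  87  99 107 113 113 118 112 105  95 132 120  87  68  53  45  41]
 [ 55  87 102 103 105 110 116 102  86 110 199 196 153  97  64  52  46]
 [ 48  81  95 101 103 102  85  76  75 120 206 220 211 165 114  88  64]
 [ 45  53  77 117  96  80  75  78  87 120 206 223 221 194 144 120 106]
 [ 47  51 118 196 158 104  91  92  95 116 174 215 223 212 164 124 118]
 [ 37  57 130 206 202 158 113 100 102 110 155 212 223 220 168 122 118]
 [ 47  76 163 214 220 205 161 113 105 113 157 209 220 215 166 117 111]
 [ 47  84 165 213 224 220 193 152 132 149 188 183 177 168 143 117 109]
 [ 49  78 150 198 219 224 221 206 202 215 218 191 170 148 132 116 108]
 [ 47  68 136 161 209 222 224 224 223 224 223 215 178 142 131 118 113]
 [ 45  64 131 149 170 197 215 220 2
[... 637 characters left out ...]
4   3   8   3   1   1   6  14  17  11]
 [ 26   5  -5   1   0   1   1   6  18  55  41   8   0   3   9  17  17]
 [ 29   5  -4   0   0   6  20  49  75 109  71  11   1   2   5  15  19]
 [ 25   7   2   1   2  15  60 115 128 124  69  11   1   2   3  14  18]
 [ 25  21  12   3   0   4  30  75  96  77  32  12   5   4   4  15  17]
 [ 27  24  18   6   1   0   3  17  22   8   3   3   4   3   5  12  17]
 [ 30  24  19  12   2   0   0   1   2   2   1   1   3   4   4  16  19]
 [ 25  22  21  18   7   2   1   0   1   1   2   3   3   4   9  14  18]]
164.4 [223.33169083 195.68051667]
177.4 [222.73495865 194.33409595]
182 [222.52045562 193.85012046]
200 [221.66370422 191.91713   ]
222 [220.57736829 189.46630816]
```

Tip and dot agree within about 1 mm. Contact is expected at TCP z≈254.2 and half way at ≈249.2.

The rows are not in the units I measure in: shifts go in cm and turns go in units of 0.2 rad. I convert before sending: 16 mm is 1.6, 15 mm is 1.5.

```bash
echo '0 0 0.4 0 0 0 12;0 0 0.8 0 0 0 12;0 0 1.2 0 0 0 12;0 0 1.5 0 0 0 12;0 0 1.6 0 0 0 12;0 0 1.6 0 0 0 12;0 0 1.6 0 0 0 12;0 0 1.6 0 0 0 12' | python3 inch.py; echo '0 0 0 0 0 0 12;0 0 0 0 0 0 12;0 0 0 0 0 0 12' | python3 inch.py; python3 d.py 632.2 110.5 249.2
```

```text
t: 23.97
ee_pos: [632.8, 110.5, 258.3]
ee_rot: [0.172, 0.985, 0.0, 0.0]
contact_force: [0.1, 0.2, -2.2]
finger_gap: 20.6
finger_force: 58.7
t: 24.22
ee_pos: [632.8, 110.5, 258.2]
ee_rot: [0.172, 0.985, 0.0, 0.0]
contact_force: [0.5, -0.5, -0.1]
finger_gap: 20.4
finger_force: 58.7
[ 0.6 -0.2  9. ]
tcp [632.8 110.5 258.2] tilt mrad [0.2 0.1] yaw 1.2249741627305508
```

```bash
for i in 1; do echo '0 0 0.1 0 0 0 12;0 0 0.2 0 0 0 12;0 0 0.3 0 0 0 12;0 0 0.3 0 0 0 12' | python3 inch.py | grep -E 'ee_pos|contact'; done; echo '0 0 0 0 0 0 12' | python3 inch.py|grep contact; echo '0 0 0 0 0 0 12' | python3 inch.py|grep contact; echo '0 0 0.1 0 0 0 12;0 0 0.2 0 0 0 12;0 0 0.2 0 0 0 12' | python3 inch.py | grep -E 'ee_pos|contact'; echo '0 0 0 0 0 0 12' | python3 inch.py|grep contact; echo '0 0 0 0 0 0 12' | python3 inch.py|grep -E 'ee_pos|contact'
```

```text
ee_pos: [632.7, 110.5, 254.7]
contact_force: [0.2, 0.4, -2.0]
contact_force: [0.0, -0.2, -1.9]
contact_force: [0.2, 0.4, -1.9]
ee_pos: [632.8, 110.5, 253.2]
contact_force: [-0.3, 0.5, 0.5]
contact_force: [0.0, -0.2, 0.3]
ee_pos: [632.8, 110.5, 253.4]
contact_force: [0.6, -0.3, 1.1]
```

Contact came between z 254.7 and 253.3, as predicted. About 4 mm more.

In the tool's units: 4 mm is 0.4, 3.2 mm is 0.32.

```bash
echo '0 0 0.08 0 0 0 12;0 0 0.16 0 0 0 12;0 0 0.24 0 0 0 12;0 0 0.32 0 0 0 12;0 0 0.4 0 0 0 12;0 0 0.4 0 0 0 12;0 0 0.4 0 0 0 12' | python3 inch.py | grep -E 'ee_pos|contact'; for i in 1; do echo '0 0 0 0 0 0 12' | python3 inch.py|grep contact; echo '0 0 0 0 0 0 12' | python3 inch.py|grep contact;echo '0 0 0 0 0 0 12' | python3 inch.py; done; python3 d.py 632.2 110.5 249.2
```

```text
ee_pos: [632.8, 110.5, 249.2]
contact_force: [0.0, 0.4, 2.5]
contact_force: [0.1, 1.2, 2.4]
contact_force: [0.3, 0.8, 3.5]
t: 25.97
ee_pos: [632.8, 110.5, 249.2]
ee_rot: [0.172, 0.985, 0.0, 0.0]
contact_force: [-0.2, 1.3, 2.0]
finger_gap: 20.5
finger_force: 58.8
[ 0.5 -0.2 -0. ]
tcp [632.8 110.5 249.2] tilt mrad [0.2 0.1] yaw 1.2250394852608089
```

```bash
python3 -c "
from bench import manip
print(manip.job_done())"
```

```text
the job is handed in; nothing more can be done
None
```

Both bottles stand in the crate cells, and I handed the job in at about 26 s with the gauge held upright on the red dot, its tip about half way in (about 2.6 N net at the wrist, as expected); no verdict came back.

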